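Lock a salvaged battery pack in the quarantine box

TASK

Put the black battery pack with the orange band down gently inside the open yellow steel box, then shut its red lid. Then lock the lid: lift the bolt's blue-knobbed handle out of its notch if it lies down, slide the bolt all the way across into the keeper on the lid, and turn the handle fully down into the notch there. Leave the other salvaged parts where they are.

Things in the scene. Friction and masses are not known exactly. Their poses are not given: they have to be found in the camera images.
- box: Yellow steel box fixed to the table, 190 mm deep (x), 360 wide (y), top sloping at 30 degrees: 60 mm high in front (x -110, towards the robot), about 170 at the back (x +80). Origin: centre of its underside; x to its back, y to its left, z up. Left (y -4 to 172): open bay under the red lid, walls 8 mm, inner x -102 to 60. Right (y -180 to -4): closed sloping panel carrying the bolt.
- box_inside (a point): Point on the floor of the open bay, 12 mm above the table, in the box frame at x -36, y 85 mm: a good place for the middle of the battery pack (long side along the box's x).
- lamp (a point): Middle of a fixed lamp tube 20 mm thick, along the box's y from y -200 to -30 mm at x -66, z 287 mm (box frame), above the bolt; its post stands at x 30, y -200 mm. It is in the way of a gripper coming straight down on the bolt's handle: lean the tool back towards the robot, about square to the sloping panel (30 to 40 degrees), to pass below it.
- pack_center (a point): Centre of the battery pack, black with an orange band, a loose block 100 x 48 x 36 mm (its x, y, z) lying flat on the table, centre 18 mm up, 0.25 to 0.5 kg.
- lid (a joint): Angle of the red lid in rad: 0 shut, lying on the slope (30 degrees down from its hinge to the box's front); 1.85 to 2.05 at the start (almost upright). At angle a the lid rises from its hinge towards the box's front at a - 30 degrees above the level. A stiff hinge (0.45 N m) holds it wherever it is left; push on its back, then its top, to shut it.
- lid_hinge (a point): Point on the lid's hinge line, which runs along the box's y at x 62, z 163 mm in the box frame (this point: y 85 mm). The lid is 195 mm long from the hinge, 190 wide (y -7 to 183), 6 thick (3 mm either side of the hinge plane); a steel keeper loop stands 33 mm off its back at y 12 to 26, 125 mm from the hinge.
- lid_edge (a point): Middle of the lid's free edge, 195 mm from the hinge.
- bolt (a joint): Travel of the bolt in m along the box's +y: 0 to 0.01 at the start (drawn back), 0.060 at the stop, fully home in the lid's keeper. About 2 N of friction.
- handle (a joint): Turn of the bolt's handle in rad about the bolt's axis: 0 stands square to the sloping panel, 1.3 is fully down, lying towards the box's front. Starts anywhere from 0 to 1.2 and stays where left. Rails let it lie down only in two notches: travel 0 to 0.01, and at the stop (travel above 0.057). To slide, it must stand within about 0.4 rad of 0.
- bolt_axis (a point): Point on the bolt's axis in the box frame at x -56, y -115, z 117 mm. The axis runs along the box's y, 22 mm above the panel. The handle springs from it at y = -115 mm + travel. The guard rails reach 17 mm down the slope from the axis and stand 14 mm higher than it, measured along and square to the panel.
- knob (a point): Centre of the blue ball (20 mm diameter) on the handle's end; it spins freely there, so jaws closed on it along the box's y let the handle turn, 50 mm from the bolt's axis: with the handle at angle h it is 50*sin(30 deg + h) mm before the axis (box -x) and 50*cos(30 deg + h) mm above it.
- heatsink: Bystander: loose finned aluminium heat sink 70 x 60 x 35 mm, origin at the centre of its underside. Leave alone.
- capacitor: Bystander: loose blue can capacitor, 35 mm diameter, 60 mm high, standing; origin at the centre of its underside. Leave alone.
- fan: Bystander: loose square black cooling fan 60 x 60 x 25 mm lying flat, origin at the centre of its underside. Leave alone.

How it is judged:
By the outcome, as a careful person would: the job done as asked, in the order asked, and still so for the second after the job is handed in, with the robot touching nothing.
It also fails if it takes over 72 s, if anything falls off the work surface, if the arm or the gripper's body presses on something with over 40 N, if the wrist force passes 120 N, or if a joint passes its speed limit or range.

ROBOT

A 6-joint arm with a two-finger parallel gripper is mounted at the origin on the work surface. World frame = base frame: x ahead of the robot, y to its left, z up, the work surface at z = 0. Lengths are in m, angles in rad, forces in N, time in s.
With the tool pointing down it reaches from about 0.3 to 0.85 m from the base axis. Payload 5.4 kg.
Tool frame: the origin (TCP) lies midway between the tips of the shut fingers; the grasp point (between the pads) lies 19 mm behind it; z points along the fingers, y is the line along which they close (so a half turn about z gives the same grasp; the last joint's range is limited). The gripper opens to 85 mm and grips with 20 to 120 N. Pads are 22 mm wide; open, the fingers measure 114 mm over their backs; the gripper's body (76 mm by 85 mm) begins 54 mm behind the grasp point. The pads swing forward as they close: fully open they stand 13 mm farther back than shut.
Start: joints at [-1.465, 0.158, 1.597, -0, 1.386, -0.21], TCP at [0.179, -0.547, 0.231] pointing down, gripper open.
Joint ranges: [-2.91, 2.91], [-0.94, 2.29], [0.18, 2.7], [-1.29, 4.43], [0.17, 2.64], [-3, 3]. Speed limits (rad/s): [2.57, 2.57, 3.14, 3.14, 3.14, 3.14].

INTERFACE

Orientations are given as a rotation vector (axis times angle).
In Python, from cell import env, grab_frame, camera_model gives the robot as it stands.
- The arm moves only by the shell command python3 -m jog 'ROWS' [OPENING] [FORCE]. ROWS is JSON, a list of rows, each an object with "xyz": the shift along the tool's x, y, z in mm, a list of three; "twist": the turn, a rotation vector about the tool's x, y, z in degrees, a list of three. A call has exactly 8 rows; each row shifts and turns the commanded pose from where the row before left it, along the tool's axes as they then stand; what a row does not reach is not made up. A row lasts 1/10 s, in which the tool goes at most 50 mm and 8.59 degrees, less where a joint would pass 70% of its speed; a pose out of reach is approached as far as the arm can. A call with a gripper value outside its range is refused whole. OPENING is the opening, from 0 (shut) to 1 (fully open), set as the call begins (- or left out, the last holds). The fingers move at their own pace and stop on an object; FORCE is the grip in N (left out, the last holds). Time passes only in rows, so rows that do not move let the fingers close, or fill a call up. It gives the time, the measured TCP pose, the force, the opening and the grip force at its end, in the units of the state.
- env.state(): the state, without advancing time (a new reading comes with each control period).
- grab_frame(name): name is "scene" or "top" or "wrist"; returns (picture, depth): 480x640x3 uint8, red, green, blue; 480x640 float32, m along the optical axis (not along the pixel's ray), 0 where there is no reading.
- camera_model(name): a dict with "camera_matrix" (3x3 intrinsics, pixels), "dist_coeffs" ([k1, k2, p1, p2, k3] as OpenCV has them; the pictures are not rectified), "R" (3x3) and "t" (3): a world point X has camera coordinates R X + t. Camera axes: x right, y down, z forward; pixel columns grow to the right and rows downward; lengths in m; the calibration is good to about 2 mm. A picture is of the moment at which its call begins: read the wrist's pose just before it. camera_model takes no time and is no camera call; for the wrist camera it gives the pose at the moment of the call.
- env.finish_job(): hands the job in; it is judged then, once.
The state is a dict: "clock": time; "joint_positions": joint angles; "qvel": joint speeds; "tau": joint torques, N m; "tool_pos": TCP position; "tcp_rot": TCP orientation; "wrist_force": force on the tool from outside, world axes, zero at the start; "ft_torque": the same for the moment, N m; "gripper_width": opening from 0.0 (shut) to 1.0 (fully open); "gripper_force": force on a finger pad.
Only numpy, scipy, OpenCV 4.12 (cv2) and the standard library are available. Lean on these libraries where they do the work, as an engineer would, in place of code of your own. Each camera call takes 0.05 s, during which the arm holds its last target. There are 200 camera calls.

## Working session

There is one attempt and no reset: what is moved stays moved. The work goes in short steps, Python scripts to look and compute and a shell command to move; the robot and the scene stay as the last step left them, time stands still between calls to the robot, and variables do not carry over. Pictures are saved under pics/ and viewed, at most 10 in all, crops included, and the job is handed in when it is done.

```bash
mkdir -p pics; ls; python3 - <<'E'
from cell import env, grab_frame, camera_model
import cv2,numpy as np
print(env.state())
ims=[]
for n in("scene","top"):
    c,d=grab_frame(n); np.savez(f"pics/{n}0.npz",c=c,d=d)
    cv2.imwrite(f"pics/{n}0.png",c[:,:,::-1])
    m=camera_model(n); print(n,np.array(m["camera_matrix"]).round(1).tolist(),m["dist_coeffs"],np.round(m["R"],3).tolist(),m["t"])
E
```

```text
pics
{'clock': 0.0, 'joint_positions': array([-1.46509517e+00,  1.59079831e-01,  1.59824598e+00, -2.20482829e-05,
        1.38620280e+00, -2.10120949e-01]), 'qvel': array([-0.00061176, -0.00022619,  0.00113766, -0.00016175, -0.00029671,
        0.0013364 ]), 'tau': array([ 4.29438678e-04, -3.96011710e+01, -3.31424296e+01, -3.16834794e-04,
        8.43952701e-03, -2.07842567e-05]), 'tool_pos': array([ 0.17849013, -0.54595402,  0.23029273]), 'tcp_rot': array([-3.10059338e+00, -4.93735118e-01, -1.24628308e-04]), 'wrist_force': array([ 0.94664645, -0.05676264, -0.26826235]), 'ft_torque': array([-0.03484341,  0.03555011, -0.01679093]), 'gripper_force': 0.0, 'gripper_width': 0.9989951776372299}
scene [[535.2, 0.0, 317.4], [0.0, 535.2, 240.8], [0.0, 0.0, 1.0]] [-0.09610596  0.          0.          0.          0.        ] [[0.431, 0.902, -0.016], [0.681, -0.336, -0.651], [-0.593, 0.27, -0.759]] [-0.16269321 -0.25563504  1.4445242 ]
top [[483.1, 0.0, 317.8], [0.0, 483.1, 236.8], [0.0, 0.0, 1.0]] [0.02425354 0.         0.         0.         0.        ] [[-0.022, -0.999, -0.032], [-0.997, 0.025, -0.079], [0.08, 0.031, -0.996]] [-0.03121549  0.53538141  1.26882634]
```

View pics/scene0.png

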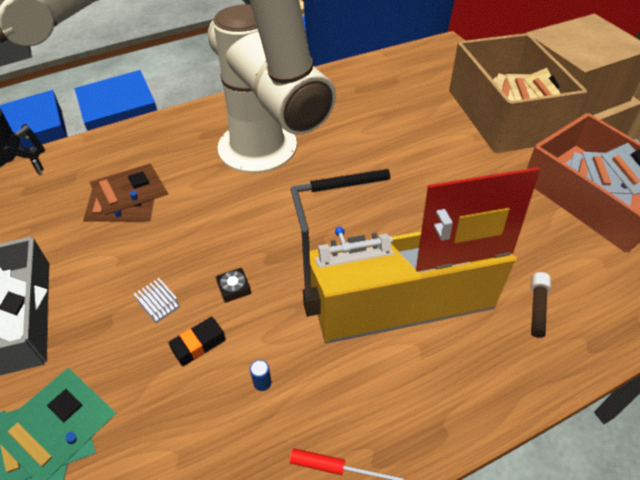

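View pics/top0.png

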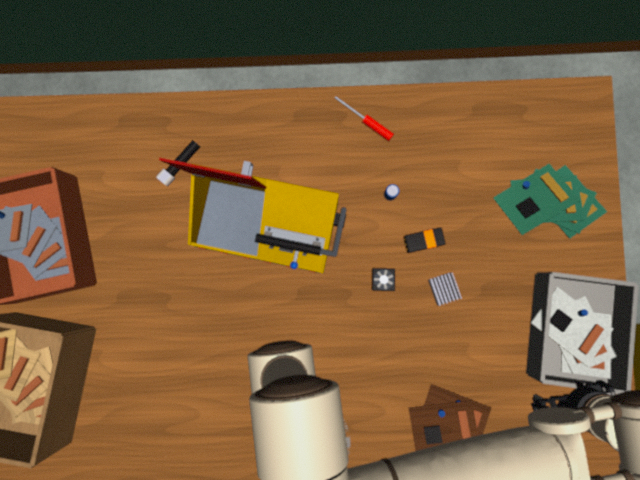

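The scene view shows the box with its lid upright at (480,220), the knob at (340,231) and the pack at (197,340). In the top view the box spans (190–340, 172–272), the knob is at (294,265), the pack at (425,240), and the lamp is above the bolt.

```bash
cat > h.py <<'E'
import numpy as np,cv2
from scipy.spatial.transform import Rotation as Ro
def und(m,uv):
    return cv2.undistortPoints(np.float64(uv).reshape(-1,1,2),np.array(m["camera_matrix"]),np.array(m["dist_coeffs"])).reshape(-1,2)
def ray(m,uv):
    n=und(m,uv); R=np.array(m["R"]);t=np.array(m["t"]).ravel()
    return -R.T@t, np.c_[n,np.ones(len(n))]@R
def cloud(m,d,mask):
    v,u=np.nonzero(mask&(d>0)); o,r=ray(m,np.c_[u,v]); return o+r*d[v,u][:,None]
def onplane(m,uv,z):
    o,r=ray(m,uv); return o+r*((z-o[2])/r[:,2])[:,None]
def tri(m1,p1,m2,p2):
    o1,r1=ray(m1,p1);o2,r2=ray(m2,p2);r1=r1[0];r2=r2[0]
    s=np.linalg.lstsq(np.c_[r1,-r2],o2-o1,rcond=None)[0]
    a=o1+s[0]*r1;b=o2+s[1]*r2; return (a+b)/2,np.linalg.norm(a-b)
def hsv(c): return cv2.cvtColor(c,cv2.COLOR_RGB2HSV)
def blob(mask,box=None):
    k=np.zeros_like(mask)
    if box: u0,u1,v0,v1=box;k[v0:v1,u0:u1]=1;mask=mask&(k>0)
    n,l,s,c=cv2.connectedComponentsWithStats(mask.astype(np.uint8))
    i=1+np.argmax(s[1:,4]); return l==i,c[i],s[i,4]
E
python3 - <<'E'
from h import *
from cell import camera_model
M={n:camera_model(n) for n in("scene","top")}
D={n:np.load(f"pics/{n}0.npz") for n in M}
H={n:hsv(D[n]["c"]) for n in M}
B=dict(knob=((325,355,222,242),(285,303,256,274)),pack=((165,228,312,366),(400,450,224,256)),box=((300,520,180,345),(180,345,160,280)))
def rng(h,a,b,s=110,v=60): return (h[...,0]>=a)&(h[...,0]<=b)&(h[...,1]>s)&(h[...,2]>v)
p={}
yc=[]
for i,n in enumerate(M):
    h=H[n];d=D[n]["d"]
    mk,c,a=blob(rng(h,105,130),B["knob"][i]);print(n,"knob",c,a);p["k",n]=c
    mk,c,a=blob(rng(h,8,19,150,150),B["pack"][i]);print("orange",c,a);p["o",n]=c
    P=cloud(M[n],d,mk);print(" z",np.median(P,0))
    u0,u1,v0,v1=B["pack"][i];m=np.zeros(d.shape,bool);m[v0:v1,u0:u1]=1
    P=cloud(M[n],d,m&((h[...,2]<70)|rng(h,8,19,150,150)));P=P[(P[:,2]>.028)&(P[:,2]<.045)]
    print(" pack",len(P),P.mean(0),cv2.minAreaRect(np.float32(P[:,:2]*1000)),np.median(P[:,2]))
    mk,c,a=blob(rng(h,22,32,150,90),B["box"][i]);P=cloud(M[n],d,mk)
    P=P[(P[:,2]>.03)&(P[:,2]<.18)];yc.append(P)
    print(" box",len(P),cv2.minAreaRect(np.float32(P[:,:2]*1000)),P.min(0),P.max(0))
    u0,u1,v0,v1=B["box"][i];m=np.zeros(d.shape,bool);m[max(v0-20,0):v1,max(0,u0-30):u1+30]=1
    P=cloud(M[n],d,m&(rng(h,0,5,150,60)|rng(h,174,180,150,60)));P=P[P[:,2]>.12]
    q=P.mean(0);U,S,V=np.linalg.svd(P-q,full_matrices=False);print(" lid",len(P),q,"normal",V[2],"zmax",P[:,2].max(), "thick",S[2]/len(P)**.5)
for k in"ko":print(k,tri(M["scene"],p[k,"scene"],M["top"],p[k,"top"]))
# plane of panel: top
P=yc[1]
print("comb",cv2.minAreaRect(np.float32(np.vstack(yc)[:,:2]*1000)))
# RANSAC-free: front to back slope from points
A=np.c_[P[:,:2],np.ones(len(P))];w=np.ones(len(P),bool)
for _ in range(8):
    x=np.linalg.lstsq(A[w],P[w,2],rcond=None)[0];w=abs(A@x-P[:,2])<.006
print("slope",np.degrees(np.arctan(np.hypot(*x[:2]))),"yaw of uphill",np.degrees(np.arctan2(x[1],x[0])),x,w.mean())
E
```

```text
scene knob [339.08888889 230.15555556] 45
orange [195.05336538 337.46730769] 2080
 z [ 0.5028098  -0.33148407  0.00137192]
 pack 1104 [ 0.52286667 -0.32746272  0.03640961] ((520.0884399414062, -326.87841796875), (50.82888412475586, 98.49948120117188), 9.99395751953125) 0.03664335566022231
 box 2638 ((555.7369995117188, 7.399192810058594), (179.65261840820312, 188.31625366210938), 76.4728012084961) [ 0.44646126 -0.10072619  0.0641768 ] [0.66422332 0.09781939 0.17419514]
 lid 6039 [0.6592872  0.16190792 0.2849582 ] normal [-0.97051156  0.22887089 -0.07566652] zmax 0.36000403421467597 thick 0.001240261174639994
top knob [293.5        264.83333333] 36
orange [424.85082873 236.44475138] 724
 z [ 0.54040749 -0.33225095  0.00222311]
 pack 613 [ 0.51901237 -0.32146807  0.0370102 ] ((520.2302856445312, -322.426025390625), (48.25342559814453, 98.89265441894531), 11.309285163879395) 0.0370771858065293
 box 3419 ((584.4741821289062, 14.658462524414062), (205.95057678222656, 132.0267791748047), 76.87655639648438) [ 0.49729232 -0.0971887   0.03044868] [0.6698666  0.10061217 0.17532452]
 lid 350 [0.65006044 0.16468328 0.34737241] normal [-0.97159127  0.2290983  -0.05936645] zmax 0.36220987490544876 thick 0.001416681347564405
k (array([0.45864451, 0.01367684, 0.11328853]), np.float64(0.002571832938439754))
o (array([ 0.52608907, -0.3258034 ,  0.04267083]), np.float64(0.005240326514425726))
comb ((558.9649047851562, 20.72162628173828), (207.06915283203125, 188.26953125), 76.4435806274414)
slope 29.919667804351786 yaw of uphill -13.165253349218995 [ 0.56035708 -0.1310721  -0.19154544] 0.9713366481427318
```

```bash
python3 - <<'E'
from h import *
from cell import camera_model
M={n:camera_model(n) for n in("scene","top")}
D={n:np.load(f"pics/{n}0.npz") for n in M}
a=np.radians(-13.2);R=np.array([[np.cos(a),-np.sin(a)],[np.sin(a),np.cos(a)]])
for n,b in dict(scene=(300,540,160,345),top=(160,350,150,285)).items():
    h=hsv(D[n]["c"]);u0,u1,v0,v1=b;w=np.zeros(h.shape[:2],bool);w[v0:v1,u0:u1]=1
    P=cloud(M[n],D[n]["d"],w&(h[...,0]>=20)&(h[...,0]<=34)&(h[...,1]>140)&(h[...,2]>60))
    Q=np.c_[P[:,:2]@R,P[:,2]];Q=Q[(Q[:,2]>.02)&(Q[:,2]<.19)]
    print(n,len(Q),[np.percentile(Q[:,i],[0.3,1,3,97,99,99.7]).round(3).tolist() for i in range(3)])
    L=P[(P[:,2]>.02)]
    # panel points: z-(x slope)
    for lo,hi in((.06,.1),(.1,.14),(.14,.168)):
        s=Q[(Q[:,2]>lo)&(Q[:,2]<hi)]; print("  x0 from slope",np.median(s[:,0]-(s[:,2]-.06)/np.tan(np.radians(30)))+.11, len(s))
    # back face
    s=Q[(Q[:,2]>.03)&(Q[:,2]<.15)]; print("  back x hi",np.percentile(s[:,0],[98,99.5]),"y",np.percentile(s[:,1],[.5,99.5]))
    red=w&((h[...,0]<6)|(h[...,0]>173))&(h[...,1]>150)&(h[...,2]>50)
    P=cloud(M[n],D[n]["d"],red);Q=np.c_[P[:,:2]@R,P[:,2]];Q=Q[(Q[:,2]>.1)];print("  lid",len(Q),[np.percentile(Q[:,i],[0.5,2,98,99.5]).round(3).tolist() for i in range(3)])
k=np.array([.45864,.01368])@R;print("knob boxrot",k,"pack",np.array([.52,-.3245])@R)
E
```

```text
scene 10235 [[0.442, 0.446, 0.448, 0.632, 0.632, 0.633], [0.043, 0.043, 0.045, 0.375, 0.391, 0.397], [0.021, 0.022, 0.027, 0.17, 0.171, 0.172]]
  x0 from slope 0.6999057124241619 1905
  x0 from slope 0.6128713086729355 2996
  x0 from slope 0.5498150849040353 2770
  back x hi [0.63139449 0.63190899] y [0.04330541 0.39373719]
  lid 6039 [[0.595, 0.597, 0.614, 0.615], [0.217, 0.218, 0.402, 0.404], [0.168, 0.174, 0.358, 0.359]]
top 5662 [[0.439, 0.44, 0.442, 0.628, 0.63, 0.632], [0.047, 0.047, 0.05, 0.4, 0.404, 0.406], [0.024, 0.029, 0.037, 0.169, 0.172, 0.173]]
  x0 from slope 0.549327477828695 1397
  x0 from slope 0.548195110291041 1824
  x0 from slope 0.5476188803215496 1647
  back x hi [0.61818837 0.62226122] y [0.04672231 0.40525952]
  lid 559 [[0.593, 0.593, 0.606, 0.607], [0.219, 0.22, 0.4, 0.405], [0.184, 0.195, 0.361, 0.362]]
knob boxrot [0.44339839 0.1180494 ] pack [ 0.58036089 -0.1971839 ]
```

```bash
cat > go.py <<'E'
from h import *
from cell import env
YAW=-13.2; O=np.array([.549,.224])  # box origin in rotated frame
Rb=Ro.from_euler('z',YAW,degrees=True)
BO=Rb.apply([*O,0])
def bw(x,y,z): return BO+Rb.apply(np.array([x,y,z])/1000)
def down(yaw): return Ro.from_euler('z',yaw,degrees=True)*Ro.from_euler('x',180,degrees=True)  # tool x along yaw
def lean(deg,flip=False):
    # tool z = forward/down leaning: in box frame (sin,0,-cos); y along box +-y
    s,c=np.sin(np.radians(deg)),np.cos(np.radians(deg)); z=np.array([s,0,-c]);y=np.array([0,-1. if not flip else 1.,0])
    return Rb*Ro.from_matrix(np.c_[np.cross(y,z),y,z])
def plan(p,R,n,start=None):
    s=env.state(); p0,R0=(s["tool_pos"],Ro.from_rotvec(s["tcp_rot"])) if start is None else start
    dR=R0.inv()*R; w=dR.as_rotvec()/n; Ri=Ro.from_rotvec(w)
    A=sum((Ri**i).as_matrix() for i in range(n)); d=np.linalg.solve(A,R0.inv().apply(np.array(p)-p0))*1000
    print(f"n={n} xyz",d.round(1).tolist(),"twist",np.degrees(w).round(2).tolist(),"| |d|",np.linalg.norm(d).round(1),np.degrees(np.linalg.norm(w)).round(2))
    return np.array(p),R
def rep():
    s=env.state();R=Ro.from_rotvec(s["tcp_rot"]);B=Rb.inv()
    print("t",round(s["clock"],2),"tcp",s["tool_pos"].round(4),"box",(B.apply(s["tool_pos"]-BO)*1000).round(1),"x",R.apply([1,0,0]).round(2),"z",R.apply([0,0,1]).round(3),"q",np.round(s["joint_positions"],2),"F",s["wrist_force"].round(1),"grip",round(s["gripper_width"],3),round(s["gripper_force"],1))
E
python3 - <<'E'
from go import *
rep(); print("BO",BO)
# long axis yaw -79.4 => tool x along it
for yaw in(-79.4,100.6):
    print(yaw); a=plan([.520,-.3245,.14],down(yaw),8); plan([.520,-.3245,.008],down(yaw),4,a)
E
```

```text
t 0.1 tcp [ 0.1785 -0.546   0.2304] box [-250.5 -714.8  230.4] x [0.95 0.31 0.  ] z [-0.     0.002 -1.   ] q [-1.47  0.16  1.6  -0.    1.39 -0.21] F [-0.   0.6 -0.5] grip 0.999 0.0
BO [0.58564541 0.09271705 0.        ]
-79.4
n=8 xyz [30.9, -48.5, 11.3] twist [-0.01, 0.01, 12.19] | |d| 58.6 12.19
n=4 xyz [0.0, -0.0, 33.0] twist [0.0, 0.0, 0.0] | |d| 33.0 0.0
100.6
n=8 xyz [51.7, 20.1, 11.3] twist [-0.01, -0.01, -10.31] | |d| 56.6 10.31
n=4 xyz [0.0, -0.0, 33.0] twist [0.0, 0.0, 0.0] | |d| 33.0 0.0
```

```bash
python3 - <<'E'
from go import *
plan([.520,-.3245,.14],down(100.6),12)
E
```

```text
n=12 xyz [34.1, 14.4, 7.5] twist [-0.01, -0.01, -6.88] | |d| 37.8 6.88
```

```bash
python3 -m jog '[{"xyz":[34.1,14.4,7.5],"twist":[0,0,-6.88]},{"xyz":[34.1,14.4,7.5],"twist":[0,0,-6.88]},{"xyz":[34.1,14.4,7.5],"twist":[0,0,-6.88]},{"xyz":[34.1,14.4,7.5],"twist":[0,0,-6.88]},{"xyz":[34.1,14.4,7.5],"twist":[0,0,-6.88]},{"xyz":[34.1,14.4,7.5],"twist":[0,0,-6.88]},{"xyz":[34.1,14.4,7.5],"twist":[0,0,-6.88]},{"xyz":[34.1,14.4,7.5],"twist":[0,0,-6.88]}]' 1 40
python3 -m jog '[{"xyz":[34.1,14.4,7.5],"twist":[0,0,-6.88]},{"xyz":[34.1,14.4,7.5],"twist":[0,0,-6.88]},{"xyz":[34.1,14.4,7.5],"twist":[0,0,-6.88]},{"xyz":[34.1,14.4,7.5],"twist":[0,0,-6.88]},{"xyz":[0,0,0],"twist":[0,0,0]},{"xyz":[0,0,0],"twist":[0,0,0]},{"xyz":[0,0,0],"twist":[0,0,0]},{"xyz":[0,0,0],"twist":[0,0,0]}]'
python3 - <<'E'
from go import *
from cell import grab_frame,camera_model
rep()
m=camera_model("wrist");c,d=grab_frame("wrist");cv2.imwrite("pics/w1.png",c[:,:,::-1])
h=hsv(c)
o=(h[...,0]>=6)&(h[...,0]<=20)&(h[...,1]>190)&(h[...,2]>180)
P=cloud(m,d,d>0);v,u=np.nonzero(d>0)
k=(P[:,2]>.03)&(P[:,2]<.045)&(np.hypot(P[:,0]-.52,P[:,1]+.3245)<.07)
print(k.sum(),cv2.minAreaRect(np.float32(P[k,:2]*1000)),np.median(P[k,2]))
E
```

```text
clock: 0.9
tool_pos: [0.4487, -0.4514, 0.1704]
tcp_rot: [-2.518, -1.877, -0.0]
wrist_force: [0.2, 0.5, 0.1]
gripper_width: 0.999
gripper_force: 0.0
clock: 1.7
tool_pos: [0.5194, -0.3259, 0.1416]
tcp_rot: [2.008, 2.416, -0.0]
wrist_force: [-0.1, -0.3, -0.1]
gripper_width: 0.997
gripper_force: 0.0
t 1.7 tcp [ 0.5194 -0.3259  0.1416] box [  31.1 -422.7  141.6] x [-0.18  0.98 -0.  ] z [ 0.    -0.001 -1.   ] q [-0.76  0.33  1.57 -0.    1.24 -0.94] F [-0.1 -0.3 -0.1] grip 0.997 0.0
10428 ((518.4934692382812, -327.0304870605469), (48.59930419921875, 99.44232177734375), 11.37088394165039) 0.03699177584928909
```

View pics/w1.png

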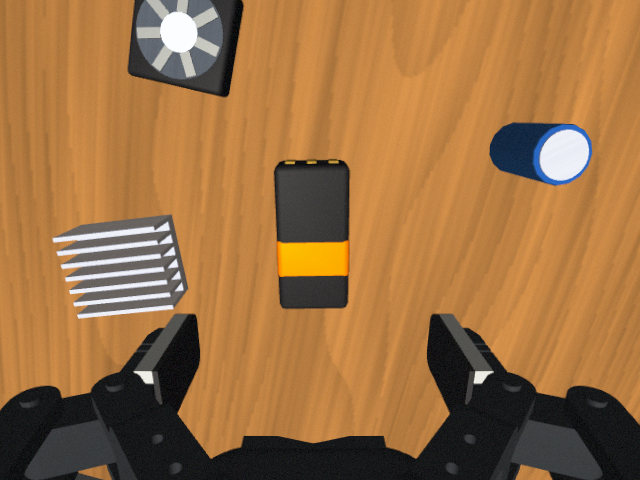

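The wrist view shows the pack squarely centred at (312,235) between the fingers, with the heat sink at (120,265) clear of the left finger.

```bash
python3 -m jog '[{"xyz":[-1,-0.5,38],"twist":[0,0,0]},{"xyz":[0,0,38],"twist":[0,0,0]},{"xyz":[0,0,36],"twist":[0,0,0]},{"xyz":[0,0,21.5],"twist":[0,0,0]},{"xyz":[0,0,0],"twist":[0,0,0]},{"xyz":[0,0,0],"twist":[0,0,0]},{"xyz":[0,0,0],"twist":[0,0,0]},{"xyz":[0,0,0],"twist":[0,0,0]}]'
python3 -m jog '[{"xyz":[0,0,0],"twist":[0,0,0]},{"xyz":[0,0,0],"twist":[0,0,0]},{"xyz":[0,0,0],"twist":[0,0,0]},{"xyz":[0,0,0],"twist":[0,0,0]},{"xyz":[0,0,0],"twist":[0,0,0]},{"xyz":[0,0,0],"twist":[0,0,0]},{"xyz":[0,0,0],"twist":[0,0,0]},{"xyz":[0,0,0],"twist":[0,0,0]}]' 0 40
python3 - <<'E'
from go import *
rep()
E
```

```text
clock: 2.55
tool_pos: [0.5206, -0.327, 0.0099]
tcp_rot: [2.003, 2.415, -0.0]
wrist_force: [-0.4, -0.0, 0.4]
gripper_width: 1.0
gripper_force: 0.0
clock: 3.35
tool_pos: [0.5196, -0.326, 0.0084]
tcp_rot: [2.005, 2.418, -0.0]
wrist_force: [-1.5, 1.1, 5.5]
gripper_width: 0.553
gripper_force: 43.7
t 3.35 tcp [ 0.5196 -0.326   0.0084] box [  31.3 -422.7    8.4] x [-0.19  0.98 -0.  ] z [ 0. -0. -1.] q [-0.76  0.51  1.63 -0.    1.   -0.94] F [-1.5  1.1  5.5] grip 0.553 43.7
```

```bash
python3 -m jog '[{"xyz":[0,0,-15],"twist":[0,0,0]},{"xyz":[0,0,-40],"twist":[0,0,0]},{"xyz":[0,0,-48],"twist":[0,0,0]},{"xyz":[0,0,-48],"twist":[0,0,0]},{"xyz":[0,0,-48],"twist":[0,0,0]},{"xyz":[0,0,-48],"twist":[0,0,0]},{"xyz":[0,0,-48],"twist":[0,0,0]},{"xyz":[0,0,-48],"twist":[0,0,0]}]'
python3 - <<'E'
from go import *
rep()
a=plan(bw(-95,-120,375),down(150),8);plan(bw(-36,85,375),down(166.8),6,a)
E
```

```text
clock: 4.15
tool_pos: [0.5188, -0.3249, 0.3525]
tcp_rot: [-2.005, -2.417, -0.0]
wrist_force: [0.6, -1.0, -3.4]
gripper_width: 0.555
gripper_force: 42.8
t 4.15 tcp [ 0.5188 -0.3249  0.3525] box [  30.3 -421.9  352.5] x [-0.18  0.98  0.  ] z [-0.001  0.001 -1.   ] q [-0.76  0.21  1.3   0.    1.63 -0.94] F [ 0.6 -1.  -3.4] grip 0.555 42.8
n=8 xyz [38.8, 16.4, -2.8] twist [0.0, -0.01, -6.17] | |d| 42.2 6.17
n=6 xyz [-3.9, 35.5, 0.0] twist [0.0, 0.0, -2.8] | |d| 35.7 2.8
```

```bash
python3 -m jog '[{"xyz":[38.8,16.4,-3],"twist":[0,0,-6.17]},{"xyz":[38.8,16.4,-3],"twist":[0,0,-6.17]},{"xyz":[38.8,16.4,-3],"twist":[0,0,-6.17]},{"xyz":[38.8,16.4,-3],"twist":[0,0,-6.17]},{"xyz":[38.8,16.4,-3],"twist":[0,0,-6.17]},{"xyz":[38.8,16.4,-3],"twist":[0,0,-6.17]},{"xyz":[38.8,16.4,-3],"twist":[0,0,-6.17]},{"xyz":[38.8,16.4,-3],"twist":[0,0,-6.17]}]'
python3 -m jog '[{"xyz":[-3.9,35.5,0],"twist":[0,0,-2.8]},{"xyz":[-3.9,35.5,0],"twist":[0,0,-2.8]},{"xyz":[-3.9,35.5,0],"twist":[0,0,-2.8]},{"xyz":[-3.9,35.5,0],"twist":[0,0,-2.8]},{"xyz":[-3.9,35.5,0],"twist":[0,0,-2.8]},{"xyz":[-3.9,35.5,0],"twist":[0,0,-2.8]},{"xyz":[0,0,0],"twist":[0,0,0]},{"xyz":[0,0,0],"twist":[0,0,0]}]'
python3 - <<'E'
from go import *
from cell import grab_frame,camera_model
rep()
plan(bw(-36,85,70),down(166.8),7)
m=camera_model("wrist");c,d=grab_frame("wrist");cv2.imwrite("pics/w2.png",c[:,:,::-1])
# bay floor extents in box frame
P=cloud(m,d,d>0);Q=Rb.inv().apply(P-BO)*1000
k=(Q[:,2]>4)&(Q[:,2]<22)&(abs(Q[:,1]-85)<110)&(abs(Q[:,0]+20)<130)
print("floor",k.sum(),np.median(Q[k,2]) if k.any() else None,np.percentile(Q[k],[1,99],axis=0).round())
E
```

```text
clock: 4.95
tool_pos: [0.4651, -0.0013, 0.3744]
tcp_rot: [-0.805, -3.035, -0.001]
wrist_force: [0.4, 0.7, -3.3]
gripper_width: 0.552
gripper_force: 42.7
clock: 5.75
tool_pos: [0.5702, 0.1836, 0.374]
tcp_rot: [-0.359, -3.119, 0.001]
wrist_force: [0.3, 0.9, -2.0]
gripper_width: 0.553
gripper_force: 43.1
t 5.75 tcp [0.5702 0.1836 0.374 ] box [-35.8  85.  374. ] x [-0.97  0.23  0.  ] z [-0.002 -0.001 -1.   ] q [ 0.11  0.17  1.3  -0.    1.67 -1.23] F [ 0.3  0.9 -2. ] grip 0.553 43.1
n=7 xyz [-0.0, 0.0, 43.4] twist [-0.01, -0.02, 0.01] | |d| 43.4 0.02
floor 9265 13.102280202514693 [[-100.   -5.   11.]
 [ -17.  170.   18.]]
```

View pics/w2.png

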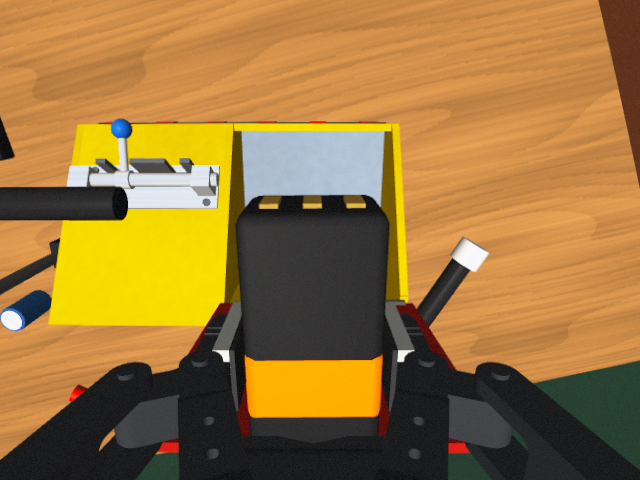

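The wrist view shows the pack over the bay with its nose at (312,205), lined up with the bay's side walls (x 235–400). The knob is at (121,128).

```bash
python3 -m jog '[{"xyz":[5,0,25],"twist":[0,0,0]},{"xyz":[0,0,40],"twist":[0,0,0]},{"xyz":[0,0,45],"twist":[0,0,0]},{"xyz":[0,0,45],"twist":[0,0,0]},{"xyz":[0,0,45],"twist":[0,0,0]},{"xyz":[0,0,45],"twist":[0,0,0]},{"xyz":[0,0,40],"twist":[0,0,0]},{"xyz":[0,0,25],"twist":[0,0,0]}]'
python3 -m jog '[{"xyz":[0,0,20],"twist":[0,0,0]},{"xyz":[0,0,10],"twist":[0,0,0]},{"xyz":[0,0,5],"twist":[0,0,0]},{"xyz":[0,0,4],"twist":[0,0,0]},{"xyz":[0,0,0],"twist":[0,0,0]},{"xyz":[0,0,0],"twist":[0,0,0]},{"xyz":[0,0,0],"twist":[0,0,0]},{"xyz":[0,0,0],"twist":[0,0,0]}]'
python3 - <<'E'
from go import *
rep()
E
```

```text
clock: 6.6
tool_pos: [0.5634, 0.1827, 0.0615]
tcp_rot: [-0.363, -3.116, 0.002]
wrist_force: [-0.7, -0.2, -3.9]
gripper_width: 0.554
gripper_force: 43.1
clock: 7.4
tool_pos: [0.5663, 0.1843, 0.0264]
tcp_rot: [0.36, 3.12, 0.0]
wrist_force: [0.1, 0.2, -3.0]
gripper_width: 0.555
gripper_force: 43.1
t 7.4 tcp [0.5663 0.1843 0.0264] box [-39.7  84.8  26.4] x [-0.97  0.23 -0.  ] z [ 0.001  0.    -1.   ] q [ 0.11  0.45  1.68  0.    1.02 -1.23] F [ 0.1  0.2 -3. ] grip 0.555 43.1
```

```bash
python3 -m jog '[{"xyz":[0,0,2],"twist":[0,0,0]},{"xyz":[0,0,1],"twist":[0,0,0]},{"xyz":[0,0,1],"twist":[0,0,0]},{"xyz":[0,0,1],"twist":[0,0,0]},{"xyz":[0,0,0.5],"twist":[0,0,0]},{"xyz":[0,0,0],"twist":[0,0,0]},{"xyz":[0,0,0],"twist":[0,0,0]},{"xyz":[0,0,0],"twist":[0,0,0]}]'
python3 - <<'E'
from go import *
rep()
E
```

```text
clock: 8.2
tool_pos: [0.5659, 0.1842, 0.0204]
tcp_rot: [-0.361, -3.121, 0.0]
wrist_force: [-1.4, 0.2, -0.3]
gripper_width: 0.55
gripper_force: 43.5
t 8.2 tcp [0.5659 0.1842 0.0204] box [-40.1  84.6  20.4] x [-0.97  0.23  0.  ] z [-0. -0. -1.] q [ 0.11  0.46  1.68 -0.    1.01 -1.23] F [-1.4  0.2 -0.3] grip 0.55 43.5
```

```bash
python3 -m jog '[{"xyz":[0,0,0],"twist":[0,0,0]},{"xyz":[0,0,0],"twist":[0,0,0]},{"xyz":[0,0,0],"twist":[0,0,0]},{"xyz":[0,0,0],"twist":[0,0,0]},{"xyz":[0,0,-5],"twist":[0,0,0]},{"xyz":[0,0,-20],"twist":[0,0,0]},{"xyz":[0,0,-40],"twist":[0,0,0]},{"xyz":[0,0,-48],"twist":[0,0,0]}]' 0.85
python3 -m jog '[{"xyz":[0,0,-48],"twist":[0,0,0]},{"xyz":[0,0,-48],"twist":[0,0,0]},{"xyz":[0,0,-48],"twist":[0,0,0]},{"xyz":[0,0,-48],"twist":[0,0,0]},{"xyz":[0,0,-48],"twist":[0,0,0]},{"xyz":[0,0,-48],"twist":[0,0,0]},{"xyz":[0,0,0],"twist":[0,0,0]},{"xyz":[0,0,0],"twist":[0,0,0]}]' 0
python3 - <<'E'
from go import *
from cell import grab_frame,camera_model
rep()
for n in("wrist","top"):
    m=camera_model(n);c,d=grab_frame(n);h=hsv(c)
    if n=="wrist": cv2.imwrite("pics/w3.png",c[:,:,::-1])
    P=cloud(m,d,d>0);Q=Rb.inv().apply(P-BO)*1000
    k=(abs(Q[:,2]-48)<8)&(abs(Q[:,1]-85)<60)&(Q[:,0]>-98)&(Q[:,0]<50)
    if k.sum()>20: print(n,k.sum(),cv2.minAreaRect(np.float32(Q[k,:2])))
plan(bw(125,110,430),down(166.8),6)
E
```

```text
clock: 9.0
tool_pos: [0.5643, 0.184, 0.133]
tcp_rot: [-0.36, -3.117, 0.001]
wrist_force: [1.1, 0.9, 0.8]
gripper_width: 0.85
gripper_force: 0.0
clock: 9.8
tool_pos: [0.5663, 0.1843, 0.4232]
tcp_rot: [0.36, 3.117, 0.001]
wrist_force: [0.9, -0.5, -0.9]
gripper_width: 0.001
gripper_force: 0.0
t 9.8 tcp [0.5663 0.1843 0.4232] box [-39.8  84.7 423.2] x [-0.97  0.23 -0.  ] z [ 0.004  0.    -1.   ] q [ 0.11  0.16  1.22  0.    1.75 -1.23] F [ 0.9 -0.5 -0.9] grip 0.001 0.0
wrist 2805 ((-41.219573974609375, 83.91216278076172), (100.8982162475586, 48.05164337158203), 0.722610354423523)
top 699 ((-40.21670150756836, 86.91641235351562), (100.76583862304688, 49.43772506713867), 0.06585457175970078)
n=6 xyz [-27.6, 4.3, -1.8] twist [-0.01, -0.02, 0.0] | |d| 28.0 0.03
```

View pics/w3.png

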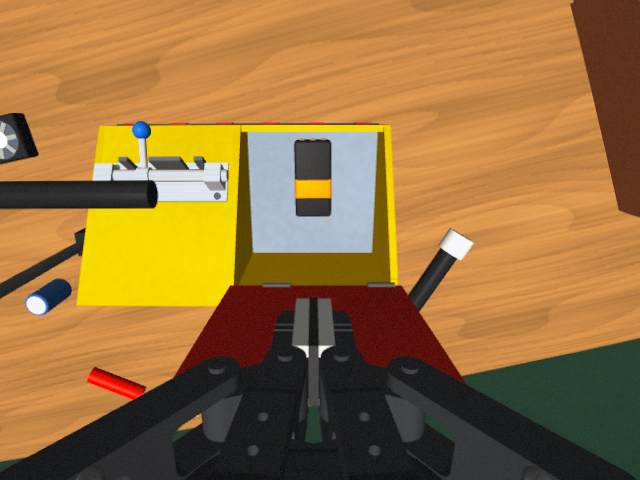

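The wrist view shows the pack lying flat in the bay at (313,178), measured at box x −41, y 85. The lid is still up below it.

```bash
python3 -m jog '[{"xyz":[-28,4,-1],"twist":[0,0,0]},{"xyz":[-28,4,-1],"twist":[0,0,0]},{"xyz":[-28,4,-1],"twist":[0,0,0]},{"xyz":[-28,4,-1],"twist":[0,0,0]},{"xyz":[-28,4,-1],"twist":[0,0,0]},{"xyz":[-28,4,-1],"twist":[0,0,0]},{"xyz":[0,0,0],"twist":[0,0,0]},{"xyz":[0,0,0],"twist":[0,0,0]}]'
python3 - <<'E'
from go import *
rep()
plan(bw(125,110,312),down(166.8),4)
E
```

```text
clock: 10.7
tool_pos: [0.735, 0.1691, 0.4235]
tcp_rot: [-0.361, -3.115, 0.001]
wrist_force: [-0.4, 0.5, 0.5]
gripper_width: -0.002
gripper_force: 0.0
t 10.7 tcp [0.735  0.1691 0.4235] box [127.9 108.4 423.5] x [-0.97  0.23  0.01] z [-0.006 -0.    -1.   ] q [ 0.07  0.68  0.55  0.    1.92 -1.27] F [-0.4  0.5  0.5] grip -0.002 0.0
n=4 xyz [0.6, 0.4, 27.9] twist [-0.02, -0.08, -0.0] | |d| 27.9 0.08
```

```bash
python3 -m jog '[{"xyz":[0,0,28],"twist":[0,0,0]},{"xyz":[0,0,28],"twist":[0,0,0]},{"xyz":[0,0,28],"twist":[0,0,0]},{"xyz":[0,0,28],"twist":[0,0,0]},{"xyz":[15,0,0],"twist":[0,0,0]},{"xyz":[15,0,0],"twist":[0,0,0]},{"xyz":[15,0,0],"twist":[0,0,0]},{"xyz":[15,0,0],"twist":[0,0,0]}]'
python3 -m jog '[{"xyz":[16,0,2],"twist":[0,0,0]},{"xyz":[16,0,4],"twist":[0,0,0]},{"xyz":[16,0,6],"twist":[0,0,0]},{"xyz":[16,0,7],"twist":[0,0,0]},{"xyz":[14,0,9],"twist":[0,0,0]},{"xyz":[14,0,11],"twist":[0,0,0]},{"xyz":[13,0,12],"twist":[0,0,0]},{"xyz":[10,0,13],"twist":[0,0,0]}]'
python3 - <<'E'
from go import *
rep()
E
```

```text
clock: 11.5
tool_pos: [0.6742, 0.1834, 0.3162]
tcp_rot: [0.36, 3.121, 0.0]
wrist_force: [1.2, 0.5, 0.0]
gripper_width: 0.005
gripper_force: 0.0
clock: 12.3
tool_pos: [0.5626, 0.2097, 0.2525]
tcp_rot: [0.359, 3.118, 0.001]
wrist_force: [0.7, 0.9, 1.8]
gripper_width: 0.0
gripper_force: 0.8
t 12.3 tcp [0.5626 0.2097 0.2525] box [-49.1 108.6 252.5] x [-0.97  0.23 -0.  ] z [ 0.003  0.001 -1.   ] q [ 0.16  0.21  1.5   0.    1.43 -1.19] F [0.7 0.9 1.8] grip 0.0 0.8
```

```bash
python3 -m jog '[{"xyz":[10,0,16],"twist":[0,0,0]},{"xyz":[9,0,18],"twist":[0,0,0]},{"xyz":[9,0,20],"twist":[0,0,0]},{"xyz":[6,0,20],"twist":[0,0,0]},{"xyz":[2,0,20],"twist":[0,0,0]},{"xyz":[0,0,20],"twist":[0,0,0]},{"xyz":[-5,0,18],"twist":[0,0,0]},{"xyz":[-5,0,14],"twist":[0,0,0]}]'
python3 -m jog '[{"xyz":[0,0,4],"twist":[0,0,0]},{"xyz":[0,0,3],"twist":[0,0,0]},{"xyz":[0,0,3],"twist":[0,0,0]},{"xyz":[0,0,2],"twist":[0,0,0]},{"xyz":[0,0,0],"twist":[0,0,0]},{"xyz":[0,0,0],"twist":[0,0,0]},{"xyz":[0,0,0],"twist":[0,0,0]},{"xyz":[0,0,0],"twist":[0,0,0]}]'
python3 - <<'E'
from go import *
from cell import grab_frame,camera_model
rep()
for n in("scene","top"):
    m=camera_model(n);c,d=grab_frame(n);h=hsv(c)
    r=((h[...,0]<6)|(h[...,0]>173))&(h[...,1]>150)&(h[...,2]>50)
    P=cloud(m,d,r);Q=Rb.inv().apply(P-BO)*1000
    Q=Q[(abs(Q[:,1]-88)<90)&(abs(Q[:,0]+20)<100)&(Q[:,2]>50)]
    A=np.c_[Q[:,0]-62,np.ones(len(Q))];w=np.ones(len(Q),bool)
    for _ in range(8): x=np.linalg.lstsq(A[w],Q[w,2],rcond=None)[0];w=abs(A@x-Q[:,2])<4
    print(n,len(Q),"lid slope deg",np.degrees(np.arctan(x[0])),x)
E
```

```text
clock: 13.1
tool_pos: [0.5375, 0.2154, 0.1051]
tcp_rot: [-0.359, -3.121, -0.001]
wrist_force: [-2.2, -0.7, 1.7]
gripper_width: -0.004
gripper_force: 0.7
clock: 13.9
tool_pos: [0.5394, 0.2152, 0.0935]
tcp_rot: [0.361, 3.12, 0.0]
wrist_force: [0.3, 0.1, 1.4]
gripper_width: 0.003
gripper_force: 0.5
t 13.9 tcp [0.5394 0.2152 0.0935] box [-73.  108.7  93.5] x [-0.97  0.23 -0.  ] z [ 0.  0. -1.] q [ 0.17  0.32  1.7   0.    1.13 -1.17] F [0.3 0.1 1.4] grip 0.003 0.5
scene 2421 lid slope deg 29.28830334825557 [  0.56090542 166.65654496]
top 2858 lid slope deg 29.673316875587112 [  0.56977287 167.26355476]
```

```bash
python3 -m jog '[{"xyz":[0,0,2],"twist":[0,0,0]},{"xyz":[0,0,1],"twist":[0,0,0]},{"xyz":[0,0,1],"twist":[0,0,0]},{"xyz":[0,0,0],"twist":[0,0,0]},{"xyz":[0,0,0],"twist":[0,0,0]},{"xyz":[0,0,0],"twist":[0,0,0]},{"xyz":[0,0,0],"twist":[0,0,0]},{"xyz":[0,0,0],"twist":[0,0,0]}]'
```

```text
clock: 14.8
tool_pos: [0.54, 0.2152, 0.0919]
tcp_rot: [0.36, 3.12, 0.0]
wrist_force: [-6.9, -1.8, 16.8]
gripper_width: -0.0
gripper_force: 8.4
```

```bash
python3 - <<'E'
from go import *
s=env.state();R0=Ro.from_rotvec(s["tcp_rot"]);st=(s["tool_pos"]+[0,0,.03],R0)
a=plan(bw(-180,40,220),lean(38,True),7,st); plan(bw(-150,-106,175),lean(38,True),5,a)
E
```

```text
n=7 xyz [11.0, -9.8, -18.1] twist [0.0, -5.42, 0.0] | |d| 23.3 5.42
n=5 xyz [0.8, -29.2, 10.8] twist [0.0, 0.0, 0.0] | |d| 31.1 0.0
```

```bash
python3 -m jog '[{"xyz":[0,0,-30],"twist":[0,0,0]},{"xyz":[11,-9.8,-18],"twist":[0,-5.42,0]},{"xyz":[11,-9.8,-18],"twist":[0,-5.42,0]},{"xyz":[11,-9.8,-18],"twist":[0,-5.42,0]},{"xyz":[11,-9.8,-18],"twist":[0,-5.42,0]},{"xyz":[11,-9.8,-18],"twist":[0,-5.42,0]},{"xyz":[11,-9.8,-18],"twist":[0,-5.42,0]},{"xyz":[11,-9.8,-18],"twist":[0,-5.42,0]}]' 0.45 25
python3 -m jog '[{"xyz":[0.8,-29.2,10.8],"twist":[0,0,0]},{"xyz":[0.8,-29.2,10.8],"twist":[0,0,0]},{"xyz":[0.8,-29.2,10.8],"twist":[0,0,0]},{"xyz":[0.8,-29.2,10.8],"twist":[0,0,0]},{"xyz":[0.8,-29.2,10.8],"twist":[0,0,0]},{"xyz":[0,0,0],"twist":[0,0,0]},{"xyz":[0,0,0],"twist":[0,0,0]},{"xyz":[0,0,0],"twist":[0,0,0]}]'
cat > look.py <<'E'
import sys
from go import *
from cell import grab_frame,camera_model
rep()
m=camera_model("wrist");c,d=grab_frame("wrist");cv2.imwrite(f"pics/{sys.argv[1]}.png",c[:,:,::-1])
h=hsv(c);b=(h[...,0]>=104)&(h[...,0]<=130)&(h[...,1]>140)&(h[...,2]>60)
n,l,s,ce=cv2.connectedComponentsWithStats(b.astype(np.uint8))
for i in range(1,n):
    if s[i,4]<60: continue
    P=cloud(m,d,l==i); o,r=ray(m,[ce[i]]); r=r[0]
    q=np.median(P,0) if len(P) else o; cen=q+ .0067*r/np.linalg.norm(r)
    B=Rb.inv().apply(cen-BO)*1000
    print("blue",ce[i].round(),s[i,4],"box",B.round(1)," h from z:",np.degrees(np.arccos(np.clip((B[2]-117)/50,-1,1))).round(1)-30,"from x:",np.degrees(np.arcsin(np.clip((-56-B[0])/50,-1,1))).round(1)-30)
E
python3 look.py w4
```

```text
clock: 15.6
tool_pos: [0.4186, 0.1724, 0.2175]
tcp_rot: [0.285, 2.461, -0.098]
wrist_force: [-0.7, -0.1, 0.9]
gripper_width: 0.452
gripper_force: 0.0
clock: 16.4
tool_pos: [0.4152, 0.0247, 0.1721]
tcp_rot: [0.283, 2.466, -0.097]
wrist_force: [-0.0, 0.0, 0.3]
gripper_width: 0.454
gripper_force: 0.0
t 16.4 tcp [0.4152 0.0247 0.1721] box [-150.4 -105.2  172.1] x [-0.77  0.18 -0.61] z [ 0.599 -0.139 -0.789] q [-0.24 -0.86  2.61  0.01  0.74 -1.58] F [-0.   0.   0.3] grip 0.454 0.0
blue [310. 253.] 832 box [-106.3 -107.9  112. ]  h from z: 65.7 from x: 60.0
blue [141. 304.] 1300 box [ 125.7 -309.7   31.6]  h from z: 150.0 from x: -120.0
```

View pics/w4.png

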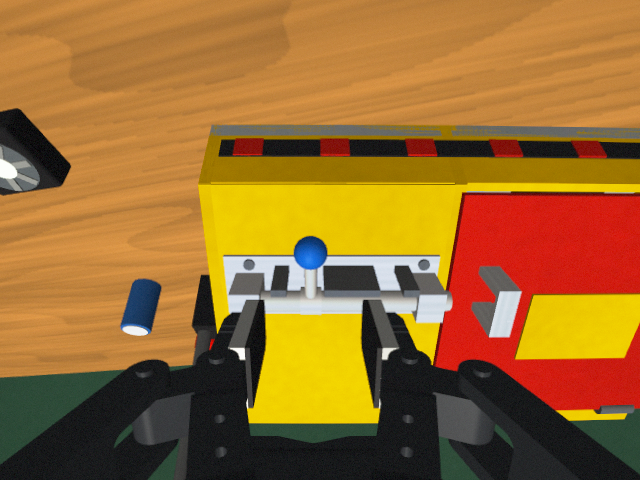

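The wrist view shows the lid shut, with its keeper at (500,300), and the handle lying down with its knob at (310,253). The knob measures box (−106,−107,112), so the handle is at about 65°.

```bash
python3 - <<'E'
from go import *
plan(bw(-95.5,-107,99),lean(38,True),5)
E
```

```text
n=5 xyz [0.3, -0.5, 18.3] twist [0.02, -0.01, 0.02] | |d| 18.3 0.04
```

```bash
python3 -m jog '[{"xyz":[0.3,-0.5,20],"twist":[0,0,0]},{"xyz":[0.3,-0.5,20],"twist":[0,0,0]},{"xyz":[0.3,-0.5,20],"twist":[0,0,0]},{"xyz":[0.3,-0.5,19],"twist":[0,0,0]},{"xyz":[0.3,-0.5,12],"twist":[0,0,0]},{"xyz":[0,0,0],"twist":[0,0,0]},{"xyz":[0,0,0],"twist":[0,0,0]},{"xyz":[0,0,0],"twist":[0,0,0]}]'
python3 -m jog '[{"xyz":[0,0,0],"twist":[0,0,0]},{"xyz":[0,0,0],"twist":[0,0,0]},{"xyz":[0,0,0],"twist":[0,0,0]},{"xyz":[0,0,0],"twist":[0,0,0]},{"xyz":[0,0,0],"twist":[0,0,0]},{"xyz":[0,0,0],"twist":[0,0,0]},{"xyz":[0,0,0],"twist":[0,0,0]},{"xyz":[0,0,0],"twist":[0,0,0]}]' 0 25
python3 - <<'E'
from go import *
rep()
# arc of the knob 65->0 deg in 8 steps, tool axes
R=lean(38,True); k=lambda h:np.array([-50*np.sin(np.radians(30+h)),0,50*np.cos(np.radians(30+h))])
hs=np.linspace(65,0,9)
for a,b in zip(hs,hs[1:]): print((R.inv()*Rb).apply(k(b)-k(a)).round(1).tolist())
hs=np.linspace(0,75,13);print("down")
for a,b in zip(hs,hs[1:]): print((R.inv()*Rb).apply(k(b)-k(a)).round(1).tolist())
E
```

```text
clock: 17.25
tool_pos: [0.4682, 0.0096, 0.1]
tcp_rot: [0.283, 2.465, -0.097]
wrist_force: [0.2, -0.8, -0.2]
gripper_width: 0.453
gripper_force: 0.0
clock: 18.05
tool_pos: [0.4681, 0.0088, 0.0994]
tcp_rot: [0.285, 2.465, -0.098]
wrist_force: [1.4, 3.0, 0.9]
gripper_width: 0.21
gripper_force: 24.4
t 18.05 tcp [0.4681 0.0088 0.0994] box [ -95.3 -108.6   99.4] x [-0.77  0.18 -0.62] z [ 0.599 -0.14  -0.788] q [-0.25 -0.41  2.53  0.03  0.36 -1.61] F [1.4 3.  0.9] grip 0.21 24.4
[-4.3, 0.0, -5.7]
[-5.0, 0.0, -5.0]
[-5.7, 0.0, -4.2]
[-6.2, 0.0, -3.4]
[-6.6, 0.0, -2.5]
[-6.9, 0.0, -1.5]
[-7.1, 0.0, -0.5]
[-7.1, 0.0, 0.5]
down
[5.4, 0.0, -0.5]
[5.4, 0.0, 0.1]
[5.4, 0.0, 0.7]
[5.3, 0.0, 1.3]
[5.1, 0.0, 1.9]
[4.9, 0.0, 2.4]
[4.6, 0.0, 2.9]
[4.2, 0.0, 3.4]
[3.8, 0.0, 3.9]
[3.4, 0.0, 4.3]
[2.9, 0.0, 4.6]
[2.4, 0.0, 4.9]
```

```bash
python3 -m jog '[{"xyz":[-4.3,0,-5.7],"twist":[0,0,0]},{"xyz":[-5,0,-5],"twist":[0,0,0]},{"xyz":[-5.7,0,-4.2],"twist":[0,0,0]},{"xyz":[-6.2,0,-3.4],"twist":[0,0,0]},{"xyz":[-6.6,0,-2.5],"twist":[0,0,0]},{"xyz":[-6.9,0,-1.5],"twist":[0,0,0]},{"xyz":[-7.1,0,-0.5],"twist":[0,0,0]},{"xyz":[-5,0,0.3],"twist":[0,0,0]}]'
python3 look.py w5
```

```text
clock: 18.85
tool_pos: [0.4913, 0.0036, 0.1477]
tcp_rot: [0.284, 2.463, -0.098]
wrist_force: [-5.7, 3.1, 5.6]
gripper_width: 0.212
gripper_force: 26.0
t 18.85 tcp [0.4913 0.0036 0.1477] box [ -71.5 -108.3  147.7] x [-0.77  0.18 -0.62] z [ 0.601 -0.14  -0.787] q [-0.25 -0.44  2.44  0.02  0.48 -1.6 ] F [-5.7  3.1  5.6] grip 0.212 26.0
blue [109. 290.] 1717 box [ 125.4 -310.6   31.7]  h from z: 150.0 from x: -120.0
blue [313. 334.] 2277 box [ -84.  -109.4  160.2]  h from z: 0.3000000000000007 from x: 4.0
```

```bash
python3 -m jog '[{"xyz":[0,5,0],"twist":[0,0,0]},{"xyz":[0,8,0],"twist":[0,0,0]},{"xyz":[0,8,0],"twist":[0,0,0]},{"xyz":[0,8,0],"twist":[0,0,0]},{"xyz":[0,8,0],"twist":[0,0,0]},{"xyz":[0,7,0],"twist":[0,0,0]},{"xyz":[0,6,0],"twist":[0,0,0]},{"xyz":[0,0,0],"twist":[0,0,0]}]'
python3 look.py w6
```

```text
clock: 19.7
tool_pos: [0.5034, 0.0527, 0.1482]
tcp_rot: [0.283, 2.461, -0.098]
wrist_force: [-3.0, 1.4, 6.2]
gripper_width: 0.211
gripper_force: 25.8
t 19.7 tcp [0.5034 0.0527 0.1482] box [-70.9 -57.8 148.2] x [-0.77  0.18 -0.62] z [ 0.602 -0.14  -0.786] q [-0.08 -0.35  2.38 -0.21  0.46 -1.26] F [-3.   1.4  6.2] grip 0.211 25.8
blue [ 60. 289.] 1710 box [ 125.6 -310.2   31.6]  h from z: 150.0 from x: -120.0
blue [313. 334.] 2272 box [-83.3 -58.9 160.7]  h from z: -0.8999999999999986 from x: 3.1000000000000014
```

```bash
python3 -m jog '[{"xyz":[0,1.5,0],"twist":[0,0,0]},{"xyz":[0,1.5,0],"twist":[0,0,0]},{"xyz":[0,1,0],"twist":[0,0,0]},{"xyz":[0,1,0],"twist":[0,0,0]},{"xyz":[0,0,0],"twist":[0,0,0]},{"xyz":[0,0,0],"twist":[0,0,0]},{"xyz":[0,0,0],"twist":[0,0,0]},{"xyz":[0,0,0],"twist":[0,0,0]}]'
python3 -c "from go import *;rep()"
```

```text
clock: 20.55
tool_pos: [0.5041, 0.0558, 0.148]
tcp_rot: [0.284, 2.463, -0.101]
wrist_force: [-7.2, -7.1, 8.8]
gripper_width: 0.211
gripper_force: 26.2
t 20.55 tcp [0.5041 0.0558 0.148 ] box [-71.  -54.5 148. ] x [-0.77  0.18 -0.62] z [ 0.601 -0.143 -0.787] q [-0.06 -0.35  2.38 -0.23  0.46 -1.23] F [-7.2 -7.1  8.8] grip 0.211 26.2
```

```bash
python3 -m jog '[{"xyz":[4,0,-1.5],"twist":[0,0,0]},{"xyz":[5.4,0,0.1],"twist":[0,0,0]},{"xyz":[5.4,0,0.7],"twist":[0,0,0]},{"xyz":[5.3,0,1.3],"twist":[0,0,0]},{"xyz":[5.1,0,1.9],"twist":[0,0,0]},{"xyz":[4.9,0,2.4],"twist":[0,0,0]},{"xyz":[0,0,0],"twist":[0,0,0]},{"xyz":[0,0,0],"twist":[0,0,0]}]'
python3 look.py w7
```

```text
clock: 21.35
tool_pos: [0.4847, 0.0603, 0.1253]
tcp_rot: [0.285, 2.461, -0.101]
wrist_force: [12.9, -11.5, -7.8]
gripper_width: 0.209
gripper_force: 25.3
t 21.35 tcp [0.4847 0.0603 0.1253] box [-90.9 -54.6 125.3] x [-0.77  0.18 -0.62] z [ 0.602 -0.143 -0.786] q [-0.05 -0.36  2.44 -0.27  0.42 -1.18] F [ 12.9 -11.5  -7.8] grip 0.209 25.3
blue [ 61. 319.] 1896 box [ 126.1 -309.3   33. ]  h from z: 150.0 from x: -120.0
blue [312. 334.] 2250 box [-102.8  -56.1  137.4]  h from z: 35.900000000000006 from x: 39.5
```

```bash
python3 -m jog '[{"xyz":[4,0,4],"twist":[0,0,0]},{"xyz":[4.2,0,3.6],"twist":[0,0,0]},{"xyz":[3.8,0,4],"twist":[0,0,0]},{"xyz":[3.4,0,4.3],"twist":[0,0,0]},{"xyz":[2.9,0,4.6],"twist":[0,0,0]},{"xyz":[2.4,0,4.9],"twist":[0,0,0]},{"xyz":[0,0,0],"twist":[0,0,0]},{"xyz":[0,0,0],"twist":[0,0,0]}]'
python3 look.py w8
```

```text
clock: 22.2
tool_pos: [0.4833, 0.0608, 0.0925]
tcp_rot: [0.285, 2.463, -0.101]
wrist_force: [-8.6, -7.9, 11.1]
gripper_width: 0.213
gripper_force: 27.2
t 22.2 tcp [0.4833 0.0608 0.0925] box [-92.4 -54.5  92.5] x [-0.77  0.18 -0.62] z [ 0.6   -0.143 -0.787] q [-0.05 -0.27  2.45 -0.36  0.32 -1.09] F [-8.6 -7.9 11.1] grip 0.213 27.2
blue [311. 335.] 2281 box [-104.9  -56.1  105.2]  h from z: 73.6 from x: 47.7
blue [ 45. 360.] 1498 box [ 125.2 -312.1   42.6]  h from z: 150.0 from x: -120.0
```

```bash
python3 -m jog '[{"xyz":[0.5,0,1.5],"twist":[0,0,0]},{"xyz":[0.3,0,1.5],"twist":[0,0,0]},{"xyz":[0,0,0],"twist":[0,0,0]},{"xyz":[0,0,0],"twist":[0,0,0]},{"xyz":[0,0,0],"twist":[0,0,0]},{"xyz":[0,0,0],"twist":[0,0,0]},{"xyz":[0,0,0],"twist":[0,0,0]},{"xyz":[0,0,0],"twist":[0,0,0]}]'
python3 look.py w9
```

```text
clock: 23.05
tool_pos: [0.4849, 0.0605, 0.0905]
tcp_rot: [0.285, 2.462, -0.101]
wrist_force: [-14.1, -8.4, 18.7]
gripper_width: 0.211
gripper_force: 28.4
t 23.05 tcp [0.4849 0.0605 0.0905] box [-90.7 -54.4  90.5] x [-0.77  0.18 -0.62] z [ 0.601 -0.143 -0.786] q [-0.05 -0.26  2.45 -0.37  0.31 -1.08] F [-14.1  -8.4  18.7] grip 0.211 28.4
blue [311. 338.] 2373 box [-104.8  -56.1  104.9]  h from z: 74.0 from x: 47.5
blue [ 42. 362.] 1374 box [ 125.  -312.5   43.7]  h from z: 150.0 from x: -120.0
```

```bash
python3 -m jog '[{"xyz":[0,0,0],"twist":[0,0,0]},{"xyz":[0,0,0],"twist":[0,0,0]},{"xyz":[0,0,0],"twist":[0,0,0]},{"xyz":[0,0,0],"twist":[0,0,0]},{"xyz":[0,0,-5],"twist":[0,0,0]},{"xyz":[0,0,-15],"twist":[0,0,0]},{"xyz":[0,0,-20],"twist":[0,0,0]},{"xyz":[0,0,-20],"twist":[0,0,0]}]' 0.42
python3 -m jog '[{"xyz":[0,0,-20],"twist":[0,0,0]},{"xyz":[0,0,-15],"twist":[0,0,0]},{"xyz":[0,0,0],"twist":[0,0,0]},{"xyz":[0,0,0],"twist":[0,0,0]},{"xyz":[0,0,0],"twist":[0,0,0]},{"xyz":[0,0,0],"twist":[0,0,0]},{"xyz":[0,0,0],"twist":[0,0,0]},{"xyz":[0,0,0],"twist":[0,0,0]}]'
python3 look.py w10
```

```text
clock: 23.9
tool_pos: [0.4464, 0.0704, 0.1352]
tcp_rot: [0.285, 2.467, -0.098]
wrist_force: [-0.1, 0.3, 0.8]
gripper_width: 0.42
gripper_force: 0.0
clock: 24.7
tool_pos: [0.4262, 0.075, 0.1621]
tcp_rot: [0.285, 2.467, -0.098]
wrist_force: [0.6, -0.0, 0.6]
gripper_width: 0.423
gripper_force: 0.0
t 24.7 tcp [0.4262 0.075  0.1621] box [-151.2  -53.7  162.1] x [-0.77  0.18 -0.61] z [ 0.598 -0.14  -0.789] q [-0.01 -0.67  2.54 -0.23  0.64 -1.21] F [ 0.6 -0.   0.6] grip 0.423 0.0
blue [310. 261.] 846 box [-105.3  -56.3  107. ]  h from z: 71.6 from x: 50.599999999999994
blue [ 98. 312.] 1364 box [ 126.2 -309.2   31.3]  h from z: 150.0 from x: -120.0
```

View pics/w10.png

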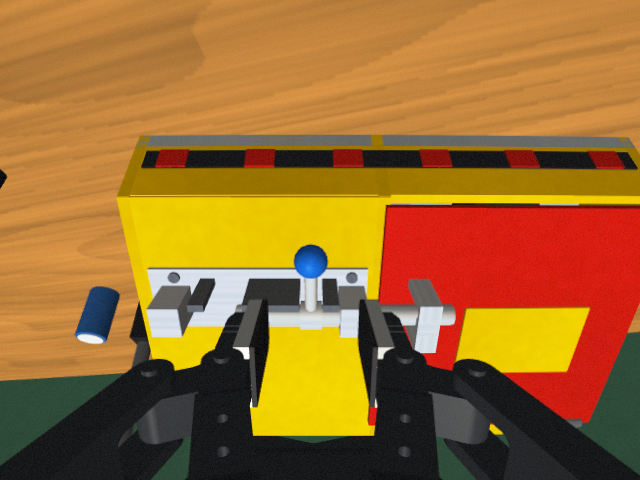

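The wrist view shows the bolt through the keeper (at (425,315)) and the handle down, with the knob at (310,261). The handle reads 1.25 rad, which could be just short of fully down, so I'll press the knob with shut fingertips.

```bash
python3 -m jog '[{"xyz":[0,-2,0],"twist":[0,0,0]},{"xyz":[0,0,0],"twist":[0,0,0]},{"xyz":[0,0,0],"twist":[0,0,0]},{"xyz":[-1,0,15],"twist":[0,0,0]},{"xyz":[-1,0,15],"twist":[0,0,0]},{"xyz":[0,0,15],"twist":[0,0,0]},{"xyz":[0,0,10],"twist":[0,0,0]},{"xyz":[0,0,0],"twist":[0,0,0]}]' 0
python3 -m jog '[{"xyz":[0,0,4],"twist":[0,0,0]},{"xyz":[0,0,2],"twist":[0,0,0]},{"xyz":[0,0,2],"twist":[0,0,0]},{"xyz":[0,0,1],"twist":[0,0,0]},{"xyz":[0,0,1],"twist":[0,0,0]},{"xyz":[0,0,1],"twist":[0,0,0]},{"xyz":[0,0,0],"twist":[0,0,0]},{"xyz":[0,0,0],"twist":[0,0,0]}]'
python3 -c "from go import *;rep()"
```

```text
clock: 25.55
tool_pos: [0.4598, 0.0648, 0.1191]
tcp_rot: [0.286, 2.469, -0.099]
wrist_force: [0.6, -0.0, -0.6]
gripper_width: 0.001
gripper_force: 0.0
clock: 26.35
tool_pos: [0.4671, 0.0636, 0.1121]
tcp_rot: [0.285, 2.465, -0.098]
wrist_force: [-1.4, 0.4, 2.6]
gripper_width: 0.0
gripper_force: 1.4
t 26.35 tcp [0.4671 0.0636 0.1121] box [-108.8  -55.5  112.1] x [-0.77  0.18 -0.62] z [ 0.599 -0.14  -0.788] q [-0.05 -0.39  2.49 -0.29  0.4  -1.16] F [-1.4  0.4  2.6] grip 0.0 1.4
```

Light contact; press a little more, then withdraw.

```bash
python3 -m jog '[{"xyz":[0,0,1],"twist":[0,0,0]},{"xyz":[0,0,1],"twist":[0,0,0]},{"xyz":[0,0,1],"twist":[0,0,0]},{"xyz":[0,0,1],"twist":[0,0,0]},{"xyz":[0,0,0],"twist":[0,0,0]},{"xyz":[0,0,0],"twist":[0,0,0]},{"xyz":[0,0,0],"twist":[0,0,0]},{"xyz":[0,0,0],"twist":[0,0,0]}]'
python3 -c "from go import *;rep()"
```

```text
clock: 27.15
tool_pos: [0.471, 0.063, 0.1117]
tcp_rot: [0.284, 2.461, -0.098]
wrist_force: [-25.2, 2.1, 29.1]
gripper_width: 0.002
gripper_force: 19.1
t 27.15 tcp [0.471  0.063  0.1117] box [-104.8  -55.1  111.7] x [-0.77  0.18 -0.62] z [ 0.602 -0.141 -0.786] q [-0.05 -0.37  2.48 -0.29  0.39 -1.16] F [-25.2   2.1  29.1] grip 0.002 19.1
```

```bash
python3 -m jog '[{"xyz":[0,0,-5],"twist":[0,0,0]},{"xyz":[0,0,-15],"twist":[0,0,0]},{"xyz":[0,0,-20],"twist":[0,0,0]},{"xyz":[0,0,-20],"twist":[0,0,0]},{"xyz":[0,0,-5],"twist":[0,0,0]},{"xyz":[0,0,0],"twist":[0,0,0]},{"xyz":[0,0,0],"twist":[0,0,0]},{"xyz":[0,0,0],"twist":[0,0,0]}]'
python3 look.py w11; python3 - <<'E'
from go import *
from cell import grab_frame
c,d=grab_frame("top");cv2.imwrite("pics/t2.png",c[:,:,::-1])
E
```

```text
clock: 27.95
tool_pos: [0.4301, 0.0719, 0.1588]
tcp_rot: [0.285, 2.468, -0.098]
wrist_force: [-0.2, -0.1, 0.1]
gripper_width: 0.005
gripper_force: 0.0
t 27.95 tcp [0.4301 0.0719 0.1588] box [-146.7  -55.8  158.8] x [-0.77  0.18 -0.61] z [ 0.597 -0.14  -0.79 ] q [-0.02 -0.65  2.53 -0.22  0.62 -1.22] F [-0.2 -0.1  0.1] grip 0.005 0.0
blue [314. 261.] 883 box [-105.1  -56.4  105.8]  h from z: 72.9 from x: 49.0
blue [ 97. 313.] 1423 box [ 126.3 -308.9   31.5]  h from z: 150.0 from x: -120.0
```

View pics/w11.png

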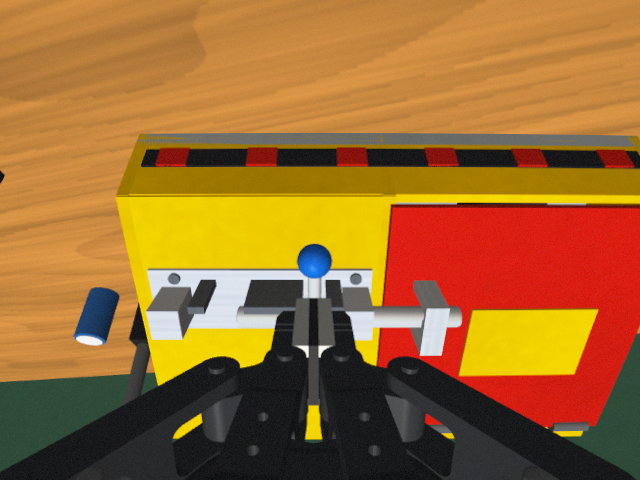

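View pics/t2.png

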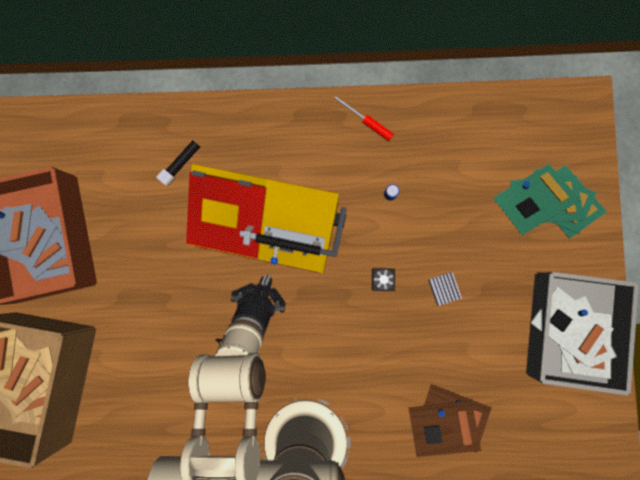

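The wrist view shows the bolt through the keeper at (432,317) and the handle down, with the knob at (314,261). The top view shows the lid shut, and the heat sink, capacitor and fan where they were; the robot is touching nothing.

```bash
python3 -c "from cell import env;print(env.finish_job())"
```

```text
the job is handed in; nothing more can be done
None
```

The battery pack lies in the yellow box, the lid is shut and the bolt is home in the keeper with its handle pressed down to its stop; the other parts weren't touched, and I handed the job in at about 28 s on the robot's clock.

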